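# Rack the furniture blocks by length

### The job

Put the four loose wooden furniture blocks away in the rack, one to a tray, in order of length: the longest in the tray beside the red end strip, then shorter and shorter along the row, so that the shortest is beside the white end strip. Lay each block flat on its tray's floor, between the two side rails and lengthways along the tray, with neither end sticking out past the tray.

Things in the scene. Friction and masses are not known exactly. Their poses are not given: they have to be found in the camera images.
- block_200: the longest of the four loose wooden furniture blocks: a plain light brown bar 200 mm long, 30 mm wide, 16 mm high, lying flat; origin at the centre of its underside, y along its length, x across its width, z up. Both ends are alike for this job
- block_150: the second longest of the four loose wooden furniture blocks: a plain dark red-brown bar 150 mm long, 20 mm wide, 16 mm high, lying flat; origin at the centre of its underside, y along its length, x across its width, z up. Both ends are alike for this job
- block_120: the third longest of the four loose wooden furniture blocks: a plain light brown bar 120 mm long, 25 mm wide, 16 mm high, lying flat; origin at the centre of its underside, y along its length, x across its width, z up. Both ends are alike for this job
- block_100: the shortest of the four loose wooden furniture blocks: a plain light brown bar 100 mm long, 30 mm wide, 16 mm high, lying flat; origin at the centre of its underside, y along its length, x across its width, z up. Both ends are alike for this job
- tray_a: pale wooden tray, one of four alike fixed side by side on the dark rack board, 75 mm apart; the leftmost (+y). 230 mm long, 56 wide, open ends; 46 mm between its two 5 mm side rails. Origin: centre of its underside, 6 mm above the table; x along its length, y across, z up. Its floor is 4 mm, its rail tops 9 mm above the origin
- tray_b: pale wooden tray, one of four alike fixed side by side on the dark rack board, 75 mm apart; second from the left. 230 mm long, 56 wide, open ends; 46 mm between its two 5 mm side rails. Origin: centre of its underside, 6 mm above the table; x along its length, y across, z up. Its floor is 4 mm, its rail tops 9 mm above the origin
- tray_c: pale wooden tray, one of four alike fixed side by side on the dark rack board, 75 mm apart; third from the left. 230 mm long, 56 wide, open ends; 46 mm between its two 5 mm side rails. Origin: centre of its underside, 6 mm above the table; x along its length, y across, z up. Its floor is 4 mm, its rail tops 9 mm above the origin
- tray_d: pale wooden tray, one of four alike fixed side by side on the dark rack board, 75 mm apart; the rightmost. 230 mm long, 56 wide, open ends; 46 mm between its two 5 mm side rails. Origin: centre of its underside, 6 mm above the table; x along its length, y across, z up. Its floor is 4 mm, its rail tops 9 mm above the origin
- red_strip: the red-painted flat strip, 230 x 22 x 8 mm, fixed along one end of the row of trays, beside an outermost tray (53 mm from that tray's centre line); which end differs from start to start. Origin at the centre of its underside, x along its length; its top is 14 mm above the table, so lower than a block lying in a tray
- white_strip: the white-painted flat strip, 230 x 22 x 8 mm, fixed along one end of the row of trays, beside an outermost tray (53 mm from that tray's centre line); which end differs from start to start. Origin at the centre of its underside, x along its length; its top is 14 mm above the table, so lower than a block lying in a tray

How it is judged:
At the end, for the whole second after the job is handed in: From the red to the white strip the trays hold the 200, 150, 120 and 100 mm blocks, at rest, each flat (tilt < 0.08 rad, within 2.5 mm of the floor), centre within 16 mm of the tray's centre line, along it within 0.25 rad, ends inside the tray (3 mm spare) (((horizontal distance between red_strip and tray_a below 0.1 m and (x of block_200 in the frame of tray_a between -0.018 and 0.018 m and y of block_200 in the frame of tray_a between -0.016 and 0.016 m and z of block_200 in the frame of tray_a between 0.0015 and 0.0065 m and angle between block_200's own z axis and vertical below 0.08 rad and angle between the y axis of block_200 and the x axis of tray_a, either way round below 0.25 rad) and (x of block_150 in the frame of tray_b between -0.043 and 0.043 m and y of block_150 in the frame of tray_b between -0.016 and 0.016 m and z of block_150 in the frame of tray_b between 0.0015 and 0.0065 m and angle between block_150's own z axis and vertical below 0.08 rad and angle between the y axis of block_150 and the x axis of tray_b, either way round below 0.25 rad) and (x of block_120 in the frame of tray_c between -0.058 and 0.058 m and y of block_120 in the frame of tray_c between -0.016 and 0.016 m and z of block_120 in the frame of tray_c between 0.0015 and 0.0065 m and angle between block_120's own z axis and vertical below 0.08 rad and angle between the y axis of block_120 and the x axis of tray_c, either way round below 0.25 rad) and (x of block_100 in the frame of tray_d between -0.068 and 0.068 m and y of block_100 in the frame of tray_d between -0.016 and 0.016 m and z of block_100 in the frame of tray_d between 0.0015 and 0.0065 m and angle between block_100's own z axis and vertical below 0.08 rad and angle between the y axis of block_100 and the x axis of tray_d, either way round below 0.25 rad)) or (horizontal distance between red_strip and tray_d below 0.1 m and (x of block_200 in the frame of tray_d between -0.018 and 0.018 m and y of block_200 in the frame of tray_d between -0.016 and 0.016 m and z of block_200 in the frame of tray_d between 0.0015 and 0.0065 m and angle between block_200's own z axis and vertical below 0.08 rad and angle between the y axis of block_200 and the x axis of tray_d, either way round below 0.25 rad) and (x of block_150 in the frame of tray_c between -0.043 and 0.043 m and y of block_150 in the frame of tray_c between -0.016 and 0.016 m and z of block_150 in the frame of tray_c between 0.0015 and 0.0065 m and angle between block_150's own z axis and vertical below 0.08 rad and angle between the y axis of block_150 and the x axis of tray_c, either way round below 0.25 rad) and (x of block_120 in the frame of tray_b between -0.058 and 0.058 m and y of block_120 in the frame of tray_b between -0.016 and 0.016 m and z of block_120 in the frame of tray_b between 0.0015 and 0.0065 m and angle between block_120's own z axis and vertical below 0.08 rad and angle between the y axis of block_120 and the x axis of tray_b, either way round below 0.25 rad) and (x of block_100 in the frame of tray_a between -0.068 and 0.068 m and y of block_100 in the frame of tray_a between -0.016 and 0.016 m and z of block_100 in the frame of tray_a between 0.0015 and 0.0065 m and angle between block_100's own z axis and vertical below 0.08 rad and angle between the y axis of block_100 and the x axis of tray_a, either way round below 0.25 rad))) and linear speed of each of block_200, block_150, block_120, block_100 below 0.02 m/s); the robot touches nothing.
It also fails if it takes over 109 s, if anything falls off the work surface, if the arm or the gripper's body presses on something with over 40 N, if the wrist force passes 120 N, or if a joint passes its speed limit or range.

### The arm

A 6-joint arm with a two-finger parallel gripper is mounted at the origin on a cart in front of the work surface, level with it; the furniture and walls round the work are solid. World frame = base frame: x ahead of the robot, y to its left, z up, the work surface at z = 0. Lengths are in m, angles in rad, forces in N, time in s.
With the tool pointing down it reaches from about 0.325 to 0.775 m from the base axis. Payload 5.5 kg.
Tool frame: the origin (TCP) lies between the finger pads; the fingertips stand 8 mm ahead of it and the grasp point (between the pads) lies 11 mm behind it (tcp_to_tips is the distance from the TCP to the fingertips, in m); z points along the fingers, y is the line along which they close (so a half turn about z gives the same grasp; the last joint's range is limited). The gripper opens to 88 mm and grips with 3 to 60 N. Pads are 20 mm wide; open, the fingers measure 115 mm over their backs; the gripper's body (75 mm by 178 mm) begins 61 mm behind the grasp point.
Start: joints at [-1.256, 0.091, 1.231, -0, 1.82, -0.057], TCP at [0.218, -0.559, 0.231] pointing down, gripper open.
Joint ranges: [-2.87, 2.87], [-0.86, 2.18], [0.17, 2.46], [-1.51, 4.65], [0.06, 2.69], [-2.65, 2.65]. Speed limits (rad/s): [2.57, 2.57, 3.01, 3.14, 3.14, 3.14].

### API

Orientations are given as a unit quaternion [w, x, y, z].
In Python, from bench import * gives the robot as it stands. Calls block until the motion is done:
- move_to(position, orientation): joint-space move of the TCP to a pose.
- move_l(position, speed=0.15, orientation=None): straight line of the TCP; orientation=None keeps the orientation; speed is the mean speed in m/s.
- movej(angles): joint-space move.
- gripper_open() and close(): open the fingers fully, or close them until they stop; the grip force is fixed at half the most.
- hold(seconds).
- inverse_kinematics(position, orientation): joint angles nearest the present ones, or None.
- state(): the state.
- get_image(name): name is "scene" or "top" or "wrist"; returns a dict with "frame" (400x640x3 uint8, blue, green, red), "depth" (400x640 float32, m along the optical axis (not along the pixel's ray), 0 where there is no reading), "camera_matrix" (3x3 intrinsics, pixels), "view" (4x4, takes a point from world to camera coordinates). Camera axes: x right, y up, looking along -z (the intrinsics and any distortion apply to the point x, -y, -z); pixel columns grow to the right and rows downward; lengths in m; the calibration is good to about 2 mm. A picture is of the moment at which its call begins.
A pose or a line that the arm cannot do raises IKError and nothing moves.
- job_done(): hands the job in; it is judged then, once.
The state is a dict: "time": time; "joint_pos": joint angles; "dq": joint speeds; "joint_torque": joint torques, N m; "ee_pos": TCP position; "ee_rot": TCP orientation; "ft_force": force on the tool from outside, world axes, zero at the start; "moment": the same for the moment, N m; "finger_gap": finger opening in m; "finger_force": force on a finger pad.
Only numpy, scipy, OpenCV 4.12 (cv2) and the standard library are available. Lean on these libraries where they do the work, as an engineer would, in place of code of your own. Each camera call takes 0.05 s, during which the arm holds its last target. There are 200 camera calls.

## Working session

There is one attempt and no reset: what is moved stays moved. The work goes in short steps, each a Python script; the robot and the scene stay as the last script left them, time stands still between calls to the robot, and variables do not carry over. Pictures are saved under pics/ and viewed, at most 14 in all, crops included, and the job is handed in when it is done.

```bash
mkdir -p pics; ls; python3 - <<'E'
from bench import *
import cv2,numpy as np
for n in("top","scene"):
    i=get_image(n); cv2.imwrite(f"pics/{n}0.png",i["frame"]); np.savez(f"{n}0.npz",**i); print(n,i["camera_matrix"].tolist(),np.round(i["view"],3).tolist(), (i["depth"]>0).mean())
s=state();print(s["time"],s["ee_rot"],s["finger_gap"])
E
```

```text
pics
top [[410.44242375912836, 0.0, 320.7906390156314], [0.0, 410.44242375912836, 206.01325985068306], [0.0, 0.0, 1.0]] [[0.083, -0.997, 0.003, 0.0], [0.975, 0.082, 0.207, -0.512], [-0.207, -0.014, 0.978, -1.325], [0.0, 0.0, 0.0, 1.0]] 0.9959765625
scene [[424.15017209845666, 0.0, 317.7206157325293], [0.0, 424.15017209845666, 200.2453059137898], [0.0, 0.0, 1.0]] [[-0.776, -0.631, -0.012, 0.435], [0.405, -0.512, 0.757, -0.23], [-0.483, 0.583, 0.653, -0.99], [0.0, 0.0, 0.0, 1.0]] 0.9959296875
0.1 [-8.54478513e-04  9.82770149e-01  1.84829886e-01 -1.29168450e-04] 0.08773212565846432
```

View pics/top0.png

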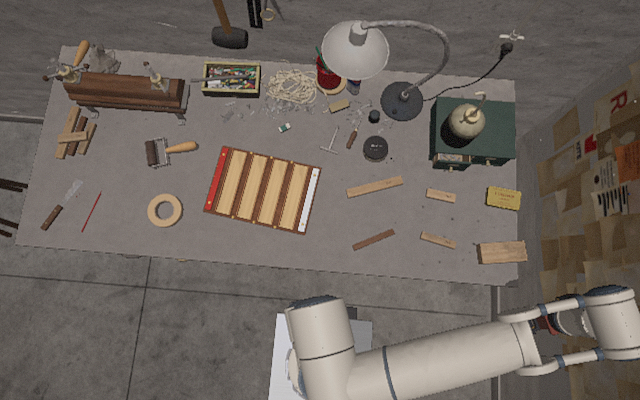

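View pics/scene0.png

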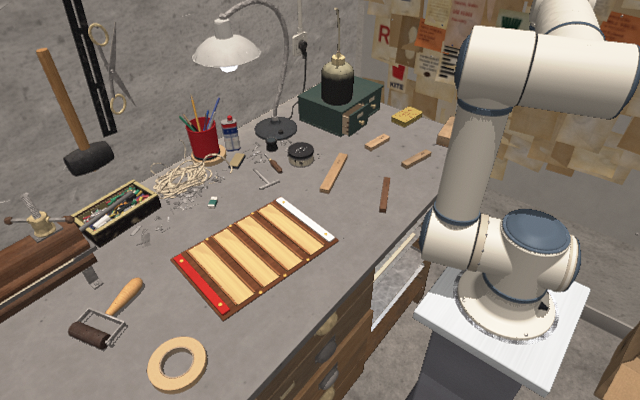

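The top view shows the rack with the red strip on the left (around 215,180) and the white strip on the right (around 310,200). The block candidates are at (375,187), (374,240, dark), (441,195) and (438,240). The scene view agrees and shows nothing tall next to them. Next I measure them.

```bash
cat > h.py <<'E'
import numpy as np, cv2
def ray(i,uv,z):
    """pixels -> world points on plane z"""
    K,V=i["camera_matrix"],i["view"]; uv=np.atleast_2d(np.float64(uv))
    d=np.c_[(uv-K[[0,1],[2,2]])/K[0,0]*[1,-1],-np.ones(len(uv))]@V[:3,:3]
    c=-V[:3,:3].T@V[:3,3]
    return c+d*((z-c[2])/d[:,2])[:,None]
def pts(i):
    """world point of each pixel, from depth"""
    v,u=np.mgrid[:400,:640]; K,V=i["camera_matrix"],i["view"]; D=i["depth"]
    p=np.stack([(u-K[0,2])/K[0,0]*D,-(v-K[1,2])/K[1,1]*D,-D],-1)
    return (p-V[:3,3])@V[:3,:3]
def rect(xy):
    """centre, long, short, yaw of long side"""
    r=cv2.minAreaRect(np.float32(xy)*1000)
    b=cv2.boxPoints(r)/1000; e=max((b[1]-b[0],b[2]-b[1]),key=np.linalg.norm)
    L=sorted(r[1]); yaw=np.arctan2(e[1],e[0])
    return np.array(r[0])/1000,L[1],L[0],(yaw+np.pi/2)%np.pi-np.pi/2
def blobs(mask,amin=100):
    n,l,s,c=cv2.connectedComponentsWithStats(np.uint8(mask))
    return [(np.argwhere(l==k)[:,::-1],c[k],s[k,4]) for k in range(1,n) if s[k,4]>amin]
E
python3 - <<'E'
from h import *
i=dict(np.load("top0.npz")); P=pts(i); f=i["frame"]; b,g,r=[f[...,k].astype(int) for k in range(3)]
hsv=cv2.cvtColor(f,cv2.COLOR_BGR2HSV); S=hsv[...,1]
print("tabZ",np.median(P[225:235,330:345,2]))
sub=np.zeros((400,640),bool); sub[160:260,335:530]=1
print("blocks")
for p,c,a in blobs((S>60)&sub):
    w=ray(i,p,0.016)[:,:2]; z=P[p[:,1],p[:,0],2]; print(c.round(),a,[np.round(x,4) for x in rect(w)],np.percentile(z,[5,50,95]).round(4),f[p[:,1],p[:,0]].mean(0).round())
sub[:]=0; sub[140:245,195:330]=1
for n,m,zz in (("red",(r>120)&(g<60)&sub,.014),("white",(S<40)&(r>170)&sub,.014),("tray",(r>150)&(S>60)&(g>110)&sub,.010)):
  for p,c,a in blobs(m):
    w=ray(i,p,zz)[:,:2]; z=P[p[:,1],p[:,0],2]; print(n,c.round(),a,[np.round(x,4) for x in rect(w)],np.median(z).round(4))
T=(P[...,2]>.03)&(P[...,0]<.75)
for p,c,a in blobs(T,60):
    w=P[p[:,1],p[:,0]]; print("tall",c.round(),w.min(0).round(3),w.max(0).round(3))
E
```

```text
tabZ -0.001171238329849689
blocks
[374. 186.] 516 [array([ 0.6041, -0.1364]), np.float64(200.6693), np.float64(32.7731), np.float32(-1.2261)] [0.0027 0.0152 0.0198] [101. 129. 157.]
[503. 198.] 712 [array([ 0.6002, -0.5844]), np.float64(121.9281), np.float64(73.5919), np.float32(1.4576)] [0.0032 0.0218 0.0271] [ 78. 128. 150.]
[441. 195.] 270 [array([ 0.5915, -0.3681]), np.float64(101.2179), np.float64(33.3919), np.float32(1.4218)] [0.0018 0.0152 0.0204] [107. 134. 160.]
[373. 239.] 252 [array([ 0.4189, -0.1432]), np.float64(148.1165), np.float64(19.4814), np.float32(-1.0941)] [0.0092 0.0156 0.0205] [ 65.  81. 110.]
[438. 240.] 269 [array([ 0.4346, -0.3622]), np.float64(120.158), np.float64(26.1911), np.float32(1.3564)] [0.0078 0.0154 0.0202] [ 96. 119. 143.]
[502. 251.] 880 [array([ 0.4147, -0.5786]), np.float64(167.6697), np.float64(64.7857), np.float32(-1.4233)] [0.0183 0.0393 0.044 ] [100. 124. 149.]
red [220. 167.] 187 [array([0.6246, 0.4117]), np.float64(151.335), np.float64(21.9854), np.float32(-0.1449)] 0.0132
white [308. 200.] 381 [array([0.5397, 0.0897]), np.float64(229.081
[... 179 characters left out ...]
. 187.] 878 [array([0.5701, 0.2914]), np.float64(231.1665), np.float64(52.267), np.float32(-0.1484)] 0.0095
tray [272. 192.] 900 [array([0.5587, 0.218 ]), np.float64(230.3799), np.float64(53.8338), np.float32(-0.1473)] 0.0096
tray [293. 196.] 911 [array([0.548 , 0.1436]), np.float64(231.1113), np.float64(53.9738), np.float32(-0.1458)] 0.0092
tall [468. 151.] [ 0.225 -0.59   0.03 ] [0.75  0.024 1.403]
tall [ 70. 137.] [0.225 0.024 0.03 ] [0.711 0.992 1.403]
tall [149. 153.] [0.613 0.637 0.03 ] [0.697 0.68  0.038]
tall [496. 322.] [-0.065 -0.903  0.03 ] [0.75  0.122 1.403]
tall [375. 151.] [ 0.225 -0.17   0.032] [0.75  0.024 1.403]
tall [503. 252.] [ 0.366 -0.653  0.03 ] [ 0.451 -0.493  0.049]
```

All four sizes match the given lengths: 200.7, 148, 120 and 101 mm. The trays fit too. Red is beside tray_a, so the 200 block goes in a, 150 in b, 120 in c and 100 in d. I start with the 150 block because it leaves the neighbouring trays the most finger room.

```bash
cat > r.py <<'E'
from bench import *
from h import *
from scipy.spatial.transform import Rotation as R
YAW=-.147; u=np.array([.1465,.9892]); C=np.array([.5589,.2177])
TRAY={"a":C+.15*u,"b":C+.075*u,"c":C,"d":C-.075*u}
def quat(psi):
    c,s=np.cos(psi),np.sin(psi)
    return R.from_matrix([[c,s,0],[s,-c,0],[0,0,-1]]).as_quat()[[3,0,1,2]]
def best(xy,z,psi):
    q0=np.array(state()["joint_pos"]); o=[]
    for k in(0,np.pi):
        j=inverse_kinematics([*xy,z],quat(psi+k))
        if j is not None: o.append((abs(np.array(j)-q0).max()+2*max(0,abs(j[5])-2.3),k))
    return quat(psi+min(o)[1])
def rep(t):
    s=state(); print(t,round(s["time"],1),np.round(s["ee_pos"],4),"gap",round(s["finger_gap"],4),"ff",np.round(s["finger_force"],1),"F",np.round(s["ft_force"],1))
HI=.11
def pick(xy,psi):
    move_to([*xy,HI],best(xy,HI,psi)); move_l([*xy,.05],.2); move_l([*xy,.015],.06); rep("down")
    close(); rep("closed"); move_l([*xy,HI],.12); rep("up")
def place(xy):
    move_to([*xy,HI],best(xy,HI,YAW)); move_l([*xy,.05],.15); move_l([*xy,.0268],.03); rep("low")
    gripper_open(); rep("open"); move_l([*xy,HI],.15)
E
python3 - <<'E'
from r import *
i=dict(np.load("top0.npz")); P=pts(i); ok=i["depth"]>0
for n,(r0,r1,c0,c1) in {"jar":(135,160,362,390),"lamp":(22,75,322,390)}.items():
    p=P[r0:r1,c0:c1][ok[r0:r1,c0:c1]]; p=p[p[:,2]>.02]; print(n,np.percentile(p,[3,97],0).round(3))
pick((.4189,-.1432),-1.0941)
i=get_image("wrist"); cv2.imwrite("pics/w1.png",i["frame"])
E
```

```text
jar [[ 0.698 -0.166  0.034]
 [ 0.774 -0.09   0.051]]
lamp [[ 0.827 -0.119  0.126]
 [ 1.087  0.074  0.462]]
down 3.0 [ 0.4189 -0.1432  0.015 ] gap 0.088 ff 0.0 F [-0.4  1.  -0. ]
closed 4.1 [ 0.4189 -0.1432  0.015 ] gap 0.0197 ff 30.0 F [ 0.5 -0.6  0.6]
up 5.0 [ 0.4185 -0.143   0.109 ] gap 0.0198 ff 30.0 F [ 0.1 -0.  -0.8]
```

The 150 block is gripped (gap 19.8 mm), and the jar (top 0.051 m) and the lamp are both clear of the arm. Next I place it.

```bash
python3 - <<'E'
from r import *
place(TRAY["b"]); print(state()["joint_pos"])
move_l([*(TRAY["b"]-.0*u),.2],.2)
w=get_image("wrist"); t=get_image("scene"); cv2.imwrite("pics/w2.png",np.vstack([w["frame"][::1,:],])); cv2.imwrite("pics/s2.png",cv2.resize(t["frame"][180:340,150:370],None,fx=3,fy=3))
E
```

```text
low 8.2 [0.57  0.292 0.027] gap 0.0196 ff 30.0 F [-0.3 -0.1 -0.3]
open 9.4 [0.5699 0.2919 0.0268] gap 0.0877 ff 0.0 F [-0.3  0.9  0.3]
[ 4.20171384e-01  2.08460517e-01  1.31681880e+00 -8.47307598e-06
  1.61753915e+00 -1.00357166e+00]
```

View pics/w2.png

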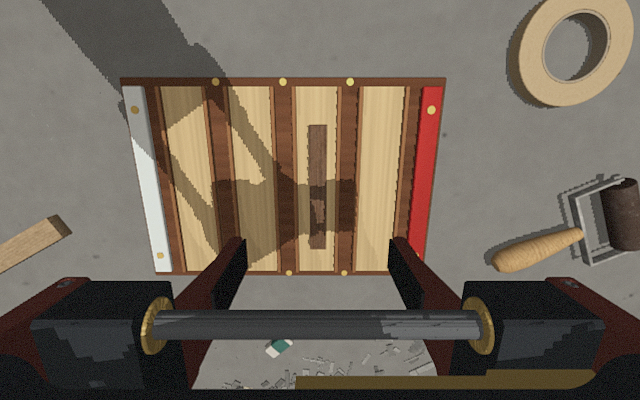

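View pics/s2.png

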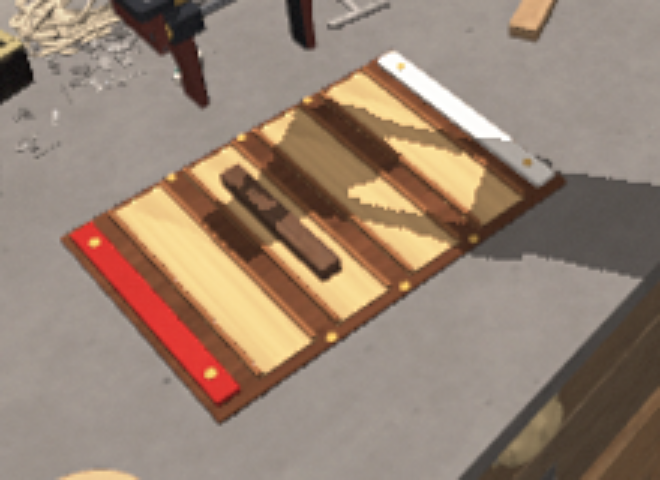

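The wrist view shows the 150 block (columns 308–327) centred in tray b (about 293–341) and lying straight and flat. The scene view agrees. I place the rest the same way, stopping if a grasp width is wrong.

```bash
python3 - <<'E'
from r import *
for xy,psi,w,t in (((.6041,-.1364),-1.2261,.030,TRAY["a"]),((.4346,-.3622),1.3564,.025,TRAY["c"]),((.5915,-.3681),1.4218,.030,TRAY["d"]-.002*u)):
    pick(xy,psi)
    if abs(state()["finger_gap"]-w)>.003: print("STOP"); break
    place(t)
movej([-.6,.091,1.231,0,1.82,-.057]); 
t=get_image("top"); np.savez("top1.npz",**t); cv2.imwrite("pics/t3.png",cv2.resize(t["frame"][130:250,190:335],None,fx=4,fy=4)); print(state()["time"])
f=t["frame"]; 
s=get_image("scene"); cv2.imwrite("pics/s3.png",cv2.resize(s["frame"][180:340,150:370],None,fx=3,fy=3))
E
```

```text
down 13.6 [ 0.6041 -0.1365  0.015 ] gap 0.0879 ff 0.0 F [ 0.5 -0.2  0.4]
closed 14.5 [ 0.6041 -0.1364  0.015 ] gap 0.0294 ff 30.0 F [0.2 0.3 0.6]
up 15.4 [ 0.6036 -0.1363  0.1088] gap 0.03 ff 30.0 F [ 0.3 -0.8 -1.4]
low 18.7 [0.581  0.3662 0.027 ] gap 0.0293 ff 30.0 F [ 0.1 -0.9 -0.1]
open 19.7 [0.5809 0.3661 0.0268] gap 0.0879 ff 0.0 F [-0.6  0.1  0.9]
down 24.3 [ 0.4346 -0.3623  0.0151] gap 0.088 ff 0.0 F [ 0.2 -0.  -0.4]
closed 25.2 [ 0.4346 -0.3622  0.015 ] gap 0.0247 ff 30.0 F [ 0.7 -0.   0.3]
up 26.2 [ 0.4342 -0.3619  0.1089] gap 0.0247 ff 30.0 F [-0.6  0.1 -0.4]
low 29.8 [0.559  0.2177 0.027 ] gap 0.0249 ff 30.0 F [ 1.  -0.9 -0.6]
open 30.9 [0.5589 0.2177 0.0268] gap 0.088 ff 0.0 F [-0.1 -0.1 -0.4]
down 34.9 [ 0.5915 -0.3682  0.015 ] gap 0.088 ff 0.0 F [ 0.2 -0.1 -0.1]
closed 35.8 [ 0.5915 -0.3681  0.015 ] gap 0.0299 ff 30.0 F [ 0.7 -1.5  0.2]
up 36.7 [ 0.5911 -0.3678  0.1087] gap 0.0297 ff 30.0 F [ 0.4 -0.4 -0.4]
low 40.0 [0.5477 0.1416 0.027 ] gap 0.0295 ff 30.0 F [-0.   0.7 -0.1]
open 41.1 [0.5476 0.1415 0.0268] gap 0.0882 ff 0.0 F [ 0.4 -0.3  0.6]
43.525
```

View pics/t3.png

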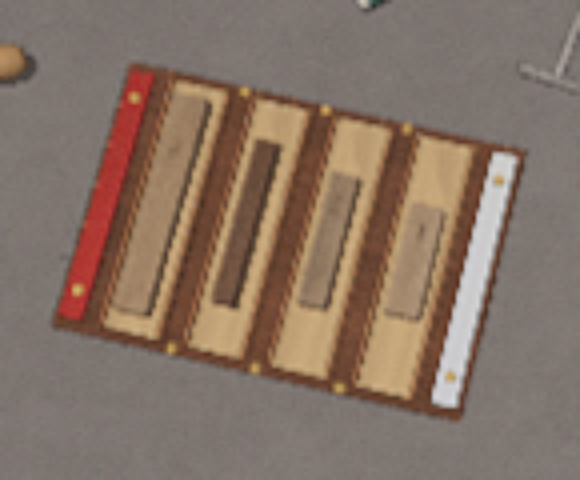

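View pics/s3.png

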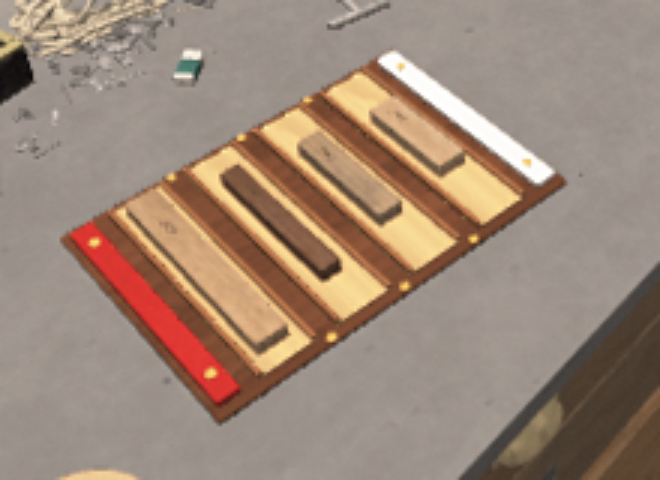

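Both views show all four blocks in order from red to white, with their ends inside the trays. In the top crop the 200 block sits near its red-side rail, so I check its offset and whether it lies level.

```bash
python3 - <<'E'
from r import *
i=dict(np.load("top1.npz")); P=pts(i); f=i["frame"].astype(int); S=cv2.cvtColor(i["frame"],cv2.COLOR_BGR2HSV)[...,1]
e=np.array([np.cos(YAW),np.sin(YAW)])
for t,L,w in(("a",.2,.03),("b",.15,.02),("c",.12,.025),("d",.1,.03)):
    W=P[...,:2]-TRAY[t]; X,Y=W@e,W@u
    m=(abs(X)<.115)&(abs(Y)<.027)&(P[...,2]>.0195)&(i["depth"]>0)
    p=max(blobs(m,20),key=lambda b:b[2])[0]; c,l,s,y=rect(ray(i,p,.026)[:,:2]); d=c-TRAY[t]
    q=P[p[:,1],p[:,0]]; x,yy=X[p[:,1],p[:,0]],Y[p[:,1],p[:,0]]
    k=np.linalg.lstsq(np.c_[x,yy,np.ones(len(x))],q[:,2],rcond=None)[0]
    print(t,"along,across mm",(d@e*1e3).round(1),(d@u*1e3).round(1),"size",round(l),round(s),"dyaw",round(y-YAW,3),"slope",k[:2].round(3),"top z",k[2].round(4))
E
```

```text
a along,across mm -1.3 -0.2 size 200 32 dyaw 0.005 slope [-0.001  0.   ] top z 0.0257
b along,across mm -1.6 -0.5 size 150 22 dyaw 0.001 slope [-0.008 -0.015] top z 0.0254
c along,across mm -0.7 0.5 size 120 26 dyaw -0.007 slope [-0.001 -0.007] top z 0.0257
d along,across mm -1.3 -1.5 size 100 30 dyaw 0.003 slope [-0.012  0.008] top z 0.0258
```

All four are level, with tops near 26 mm, and centred to within 2 mm.

```bash
python3 -c "
from bench import *
hold(0.5); print(job_done())"
```

```text
the job is handed in; nothing more can be done
None
```

I put all four blocks flat in the trays, ordered 200, 150, 120, 100 mm from the red strip to the white, each within about 2 mm of centre, and handed the job in at about 44 s; no verdict came back.

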